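# Walk the drawer tower up to the bench strip

## Task

Walk the taller of the two drawer towers back to the wooden strip in two steps, without ever lifting it clear of the bench: tip it sideways by its handle onto one side's bottom edge, swing the raised side towards the strip while the other side's back corner stays planted, set it flat, then tip it the other way and swing the other side up likewise. Leave it standing flat and let go, square to the strip, with its back no more than 2 cm from the strip all along, and do not shift the low drawer unit.

Things in the scene. Friction and masses are not known exactly. Their poses are not given: they have to be found in the camera images.
- tower: Tall four-drawer tower, loose, 0.5 to 0.8 kg, grey frame, translucent sides and drawers. Box 80 deep (x) x 160 wide (y) x 195 high mm. Handle on top, over the centre: upright flat bar 12 thick (x), 100 long (y), from 217 to 239 mm high, free below but for posts at y = +-45. Origin: centre of underside; z up, x from fronts to back (to the strip), y to its left. It starts 60 to 80 mm short of the strip.
- corner_left (a point): The tower's back left bottom corner, at (40, 80, 0) mm in the tower's frame: the corner to pivot on while the right side is raised.
- corner_right (a point): The tower's back right bottom corner, at (40, -80, 0) mm in the tower's frame: the corner to pivot on while the left side is raised.
- batten: The wooden strip fixed to the bench beyond both towers: 20 wide (x) x 620 long (y) x 18 high mm. Origin: centre of its underside; x points away from the robot side, across the strip, y along it; its near face, which the tower is walked up to, is at x = -10 mm.
- low_unit: Low two-drawer unit, loose, to be left alone, of the same make: box 80 deep (x) x 160 wide (y) x 100 high mm, with the same handle (top at 144 mm). Origin: centre of underside; axes as the tower's. It stands to the left or right of the tower, centres 240 to 340 mm apart along the strip.
Things that resemble listed ones, but are neither listed nor needed, are in the scene too. What is shaped like the tower but blue or red is not meant.

How it is judged:
On the way, in this order (a step that is already met when the one before it is completed fails the run):
1. one side of the tower is raised (back corner over 6 mm up) and has swung more than 30 mm, while the other side's back corner is on the bench (under 8 mm) and has moved less than 25 mm (((height (world z) of corner_left above 0.006 m and height (world z) of corner_right below 0.008 m and distance of corner_left from where it was at the start of the episode above 0.03 m and distance of corner_right from where it was at the start of the episode below 0.025 m) or (height (world z) of corner_right above 0.006 m and height (world z) of corner_left below 0.008 m and distance of corner_right from where it was at the start of the episode above 0.03 m and distance of corner_left from where it was at the start of the episode below 0.025 m))), for 0.1 s.
2. the tower is set flat again, with only that side advanced (one back corner more than 30 mm from its start, the other less than 30 mm) (height (world z) of each of corner_left, corner_right below 0.005 m and angle between tower's own z axis and vertical below 0.05 rad and ((distance of corner_left from where it was at the start of the episode above 0.03 m and distance of corner_right from where it was at the start of the episode below 0.03 m) or (distance of corner_right from where it was at the start of the episode above 0.03 m and distance of corner_left from where it was at the start of the episode below 0.03 m))), for 0.1 s.
3. one back corner is on the bench (under 8 mm) with the other raised over 6 mm, and now both have moved more than 30 mm from their starts: the second side has swung too (distance of each of corner_left, corner_right from where it was at the start of the episode above 0.03 m and ((height (world z) of corner_left above 0.006 m and height (world z) of corner_right below 0.008 m) or (height (world z) of corner_right above 0.006 m and height (world z) of corner_left below 0.008 m))), for 0.1 s.
At the end, for the whole second after the job is handed in: The tall tower stands flat and still on the bench (tilt under 0.05 rad, back corners lower than 5 mm) with both back bottom corners between 0 and 20 mm from the strip's near face (about 2 mm leeway each way), and so square to it within about 8 degrees (x of corner_left in the frame of batten between -0.031 and -0.008 m and x of corner_right in the frame of batten between -0.031 and -0.008 m and height (world z) of each of corner_left, corner_right below 0.005 m and angle between tower's own z axis and vertical below 0.05 rad and linear speed of tower below 0.01 m/s and angular speed of tower below 0.05 rad/s); the robot touches nothing.
It fails at once if the tower is lifted clear of the bench (both back corners higher than 15 mm) (height (world z) of each of corner_left, corner_right above 0.015 m).
It fails at once if the tower is tipped over (tilted by more than 0.6 rad) (angle between tower's own z axis and vertical above 0.6 rad).
It fails at once if the low unit is shifted by more than 20 mm (distance of low_unit from where it was at the start of the episode above 0.02 m).
It also fails if it takes over 45 s, if anything falls off the work surface, if the arm or the gripper's body presses on something with over 40 N, if the wrist force passes 120 N, or if a joint passes its speed limit or range.

## Robot

A 6-joint arm with a two-finger parallel gripper is mounted at the origin on the work surface. World frame = base frame: x ahead of the robot, y to its left, z up, the work surface at z = 0. Lengths are in m, angles in rad, forces in N, time in s.
With the tool pointing down it reaches from about 0.375 to 0.9 m from the base axis. Payload 3.1 kg.
Tool frame: the origin (TCP) lies between the finger pads; the fingertips stand 17 mm ahead of it and the grasp point (between the pads) lies 2 mm behind it (robot.nose_length is the distance from the TCP to the fingertips, in m); z points along the fingers, y is the line along which they close (so a half turn about z gives the same grasp; the last joint's range is limited). The gripper opens to 87 mm and grips with 3 to 60 N. Pads are 19 mm wide; open, the fingers measure 117 mm over their backs; the gripper's body (75 mm by 190 mm) begins 51 mm behind the grasp point.
Start: joints at [1.123, 0.527, 1.433, -0, 1.181, -0.178], TCP at [0.167, 0.602, 0.24] pointing down, gripper open.
Joint ranges: [-3.08, 3.08], [-0.75, 2.2], [0.22, 2.44], [-1.43, 4.57], [0, 2.65], [-2.85, 2.85]. Speed limits (rad/s): [2.79, 2.79, 3.14, 3.14, 3.14, 3.14].

## Interface

Orientations are given as a unit quaternion [x, y, z, w].
In Python, from rig import robot, cams gives the robot as it stands.
- The arm moves only by the shell command python3 -m pendant 'ROWS' [FORCE]. ROWS is JSON, a list of rows, each an object with "jaw": the opening, from 0 (shut) to 1 (fully open); "linear": the shift along the tool's x, y, z in cm, a list of three; "twist": the turn about the tool's z in degrees. A call has 1 to 12 rows; each row shifts and turns the commanded pose from where the row before left it, along the tool's axes as they then stand; what a row does not reach is not made up. A row lasts 1/12 s, in which the tool goes at most 41.7 mm and 7.16 degrees, less where a joint would pass 70% of its speed; a pose out of reach is approached as far as the arm can. A call is refused whole if a number of a shift passes 4.17 or a number of a turn 7.16, either way. A call with a gripper value outside its range is refused whole. The fingers move at their own pace and stop on an object; FORCE is the grip in N (left out, the last holds). Time passes only in rows, so rows that do not move let the fingers close. It gives the time, the measured TCP pose, the force, the opening and the grip force at its end, in the units of the state.
- robot.get_obs(): the state, without advancing time (a new reading comes with each control period).
- cams.camera(name): name is "scene" or "top"; returns a dict with "color" (400x640x3 uint8, blue, green, red), "depth" (400x640 float32, m along the optical axis (not along the pixel's ray), 0 where there is no reading), "fov_y" (degrees; the focal length in pixels is half the picture's height over the tangent of half this angle, whatever the lens; pixels are square), "cx", "cy" (the principal point, pixels), "k1" (the pictures are not rectified: a ray, as slopes to the right and down, at radius r is drawn at 1 + k1 r^2 times it, then the intrinsics apply), "view" (4x4, takes a point from world to camera coordinates). Camera axes: x right, y down, z forward; pixel columns grow to the right and rows downward; lengths in m; the calibration is good to about 2 mm. A picture is of the moment at which its call begins.
- robot.hand_in(): hands the job in; it is judged then, once.
The state is a dict: "time": time; "q": joint angles; "joint_velocities": joint speeds; "joint_torque": joint torques, N m; "position": TCP position; "tool_rot": TCP orientation; "ft_force": force on the tool from outside, world axes, zero at the start; "moment": the same for the moment, N m; "grip_width": finger opening in m; "grip_force": force on a finger pad.
Only numpy, scipy, OpenCV 4.12 (cv2) and the standard library are available. Lean on these libraries where they do the work, as an engineer would, in place of code of your own. Each camera call takes 0.05 s, during which the arm holds its last target. There are 200 camera calls.

## Working session

There is one attempt and no reset: what is moved stays moved. The work goes in short steps, Python scripts to look and compute and a shell command to move; the robot and the scene stay as the last step left them, time stands still between calls to the robot, and variables do not carry over. Pictures are saved under pics/ and viewed, at most 10 in all, crops included, and the job is handed in when it is done.

```bash
mkdir -p pics
cat > h.py <<'E'
import numpy as np, cv2
from rig import robot, cams
def shot(n):
    c=cams.camera(n); h,w=c["depth"].shape
    f=h/2/np.tan(np.radians(c["fov_y"])/2)
    K=np.array([[f,0,c["cx"]],[0,f,c["cy"]],[0,0,1]])
    v,u=np.mgrid[:h,:w].astype(np.float64)
    # solve undistort: drawn = ray*(1+k1 r^2)
    p=cv2.undistortPointsIter(np.stack([u.ravel(),v.ravel()],1)[:,None],K,np.array([c["k1"],0,0,0.]),None,None,(3,50,1e-10))[:,0]
    d=c["depth"].ravel()
    P=np.c_[p*d[:,None],d,np.ones(len(d))]@np.linalg.inv(c["view"]).T
    P=P[:,:3].reshape(h,w,3); P[c["depth"]==0]=np.nan
    return c,P
E
python3 - <<'E'
from h import *
a,P=shot("scene"); b,Q=shot("top")
cv2.imwrite("pics/s1.png",a["color"]);cv2.imwrite("pics/t1.png",b["color"])
o=robot.get_obs();print(o["position"],o["tool_rot"],o["q"],o["time"])
E
```

```text
[0.16629514 0.6018329  0.23867946] [ 1.34485979e-01  9.90915026e-01 -9.20354475e-04 -2.91039399e-04] [ 1.12249010e+00  5.28370372e-01  1.43374820e+00 -1.48916399e-05
  1.18140458e+00 -1.78511010e-01] 0.1
```

View pics/s1.png

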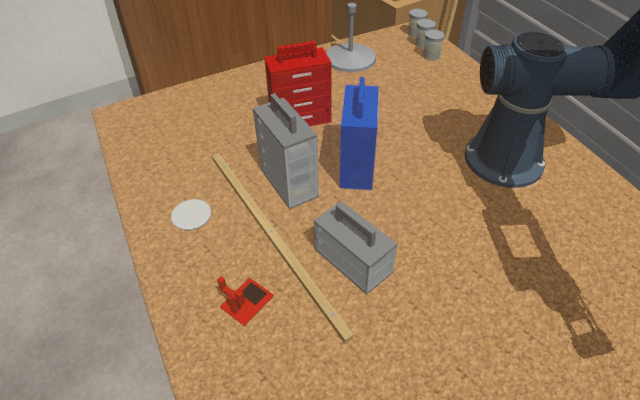

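View pics/t1.png

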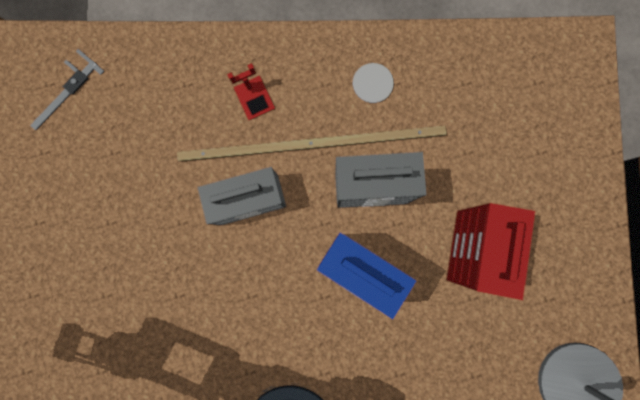

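In the top view, the tall grey tower is at (380,180). Lookalikes are the low grey unit at (243,197), the blue tower at (365,275) and the red tower at (495,250). The strip runs from (178,156) to (445,131). The grey tall tower with translucent drawers fits the description because it has the right colour and height, so I'll measure it and confirm in a crop.

```bash
cat >> h.py <<'E'
def rect(pts):
    (c,s,a)=cv2.minAreaRect((pts[:,:2]*1000).astype(np.float32)); return c,s,a
def clouds():
    out=[]
    for n in("top","scene"):
        c,P=shot(n); bgr=c["color"].astype(int); out.append((c,P,bgr.max(2)-bgr.min(2)))
    return out
E
python3 - <<'E'
from h import *
for (c,P,sat),n in zip(clouds(),("top","scene")):
    z=P[...,2]; fin=np.isfinite(z)
    for nm,lo,hi in(("lowtop",.09,.11),("lowhandle",.135,.155),("tall top",.185,.205),("tall handle",.23,.25)):
        m=(fin&(z>lo)&(z<hi)&(sat<35)).astype(np.uint8)
        k,l,st,_=cv2.connectedComponentsWithStats(m)
        for i in range(1,k):
            if st[i,4]>60:
                q=P[l==i]; print(n,nm,st[i],[np.round(x,1) for x in rect(q)],"med",np.median(q,0).round(4))
    bg=c["color"].astype(int)
    m=(fin&(z>.012)&(z<.025)).astype(np.uint8)
    k,l,st,_=cv2.connectedComponentsWithStats(m)
    i=1+st[1:,4].argmax(); q=P[l==i]; print(n,"batten",st[i],rect(q),np.median(q[:,2]))
c,_=shot("scene"); cv2.imwrite("pics/crop1.png",cv2.resize(c["color"][80:310,190:420],None,fx=2.5,fy=2.5,interpolation=cv2.INTER_CUBIC))
E
```

```text
top lowtop [ 198  167   84   57 2598] [array([512.7, 101.3]), array([ 81.1, 161.2]), np.float64(15.8)] med [0.509  0.0984 0.0999]
top lowhandle [210 184  50  19 332] [array([512.5, 100.5]), array([12.6, 99.8]), np.float64(15.8)] med [0.5119 0.0998 0.1436]
top tall top [ 336  152   90   49 3305] [array([ 538.6, -180.8]), array([ 80.5, 160.1]), np.float64(3.5)] med [ 0.5326 -0.1801  0.1952]
top tall handle [355 167  58  11 434] [array([ 538.6, -181.1]), array([12.7, 99.3]), np.float64(3.2)] med [ 0.5381 -0.18    0.2388]
top batten [ 541  345   82   55 3000] ((147.0500946044922, -619.81982421875), (110.08238983154297, 164.84796142578125), 1.6817971467971802) 0.01737465862836518
scene lowtop [590   0  39  21 100] [array([-833. , -376.3]), array([173.8,  28.7]), np.float64(87.8)] med [-0.8331 -0.3691  0.0931]
scene lowtop [600   0  32  18  74] [array([-841.2, -359.1]), array([ 17., 143.]), np.float64(0.2)] med [-0.8417 -0.3489  0.1063]
scene lowtop [482 120  63  34 445] [array([28.1, 26.8]), array([ 84.8, 155.6]), np.float64(43.3)] med [0.051  0.0434 0.1003]
scene lowtop [257 138  61  45 
[... 753 characters left out ...]
24]
scene tall top [497  96  53  23 344] [array([30.6, 26.4]), array([ 56.9, 120. ]), np.float64(39.8)] med [0.0477 0.0387 0.1941]
scene tall top [ 253   98   64   53 1491] [array([ 539.4, -179.1]), array([ 82.2, 167. ]), np.float64(3.7)] med [ 0.5484 -0.1575  0.1938]
scene tall handle [480  70 160  33 733] [array([-40.4,  67.7]), array([ 80.1, 374.4]), np.float64(51.4)] med [0.0127 0.0567 0.2414]
scene tall handle [270  93  26  28 208] [array([ 539.4, -177.9]), array([ 13.4, 101.3]), np.float64(3.3)] med [ 0.5411 -0.1741  0.2375]
scene batten [ 212  153  141  188 2108] ((642.9896240234375, -43.308990478515625), (23.188066482543945, 622.4164428710938), 5.685183048248291) 0.017305496750927296
```

View pics/crop1.png

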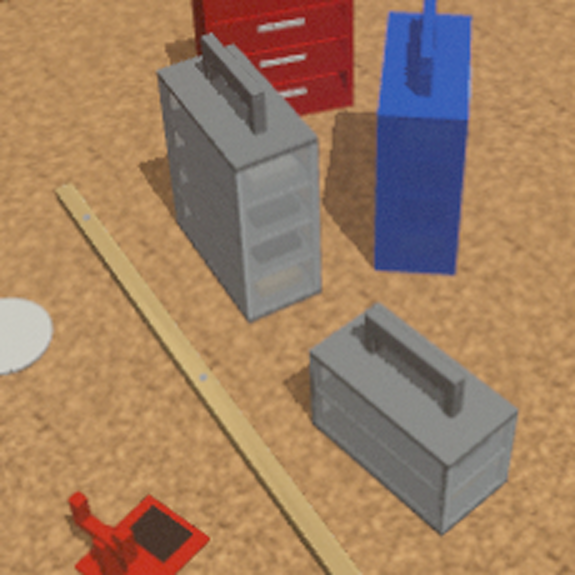

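The crop shows the tall grey tower with its translucent drawers, and its handle from (210,45) to (260,125). The low grey unit is at lower right and the red and blue towers stand behind, so the target is confirmed. Its centre is (0.539,-0.180) with yaw 3.4°. The strip's yaw is 5.7°, and the gaps are about 64 mm (left) and 70 mm (right). Next I'll plan the approach.

```bash
cat >> h.py <<'E'
from scipy.spatial.transform import Rotation as R
def head(o=None):
    o=o or robot.get_obs(); y=R.from_quat(o["tool_rot"]).as_matrix()[:,1]; return np.degrees(np.arctan2(y[1],y[0]))
def plan(targets,p=None,psi=None):
    """targets: (xyz, heading deg, nrows); rounded rows, straight moves, carried forward"""
    o=robot.get_obs(); p=np.array(o["position"] if p is None else p,float); psi=head(o) if psi is None else psi
    for t,h,n in targets:
        for k in range(n,0,-1):
            d=(np.array(t)-p)/k; a=np.radians(psi)
            ty=np.array([np.cos(a),np.sin(a),0]); tx=np.array([-np.sin(a),np.cos(a),0])
            l=np.round([d@tx*100,d@ty*100,-d[2]*100],2); w=round(-(h-psi)/k,1)
            print([float(x) for x in l],w)
            p=p+(tx*l[0]+ty*l[1]-np.array([0,0,1])*l[2])/100; psi-=w
        print("--",p.round(4),round(psi,2))
E
python3 - <<'E'
from h import *
plan([((.166,.602,.30),head(),2),((.5408,-.208,.30),3.4,24)])
E
```

```text
[0.02, -0.01, -3.05] -0.0
[0.02, -0.01, -3.04] -0.0
-- [0.166 0.602 0.3  ] 74.54
[-2.4, -2.84, -0.0] 3.0
[-2.55, -2.71, -0.0] 3.0
[-2.69, -2.57, -0.0] 3.0
[-2.82, -2.43, -0.0] 3.0
[-2.94, -2.27, -0.0] 3.0
[-3.06, -2.12, -0.0] 3.0
[-3.16, -1.95, -0.0] 3.0
[-3.26, -1.79, -0.0] 2.9
[-3.35, -1.62, -0.0] 3.0
[-3.43, -1.44, -0.0] 2.9
[-3.5, -1.27, -0.0] 3.0
[-3.56, -1.08, -0.0] 2.9
[-3.61, -0.9, -0.0] 3.0
[-3.65, -0.71, -0.0] 2.9
[-3.68, -0.52, -0.0] 3.0
[-3.7, -0.33, -0.0] 2.9
[-3.72, -0.14, -0.0] 3.0
[-3.72, 0.05, -0.0] 2.9
[-3.71, 0.24, -0.0] 3.0
[-3.69, 0.43, -0.0] 2.9
[-3.67, 0.62, -0.0] 3.0
[-3.63, 0.81, -0.0] 2.9
[-3.58, 0.99, -0.0] 3.0
[-3.52, 1.18, -0.0] 2.9
-- [ 0.5408 -0.208   0.3   ] 3.44
```

```bash
python3 -m pendant '[{"jaw":1,"linear":[0,0,-3.1],"twist":0},{"jaw":1,"linear":[0,0,-3],"twist":0},{"jaw":1,"linear":[-2.4,-2.8,0],"twist":3},{"jaw":1,"linear":[-2.6,-2.7,0],"twist":3},{"jaw":1,"linear":[-2.7,-2.6,0],"twist":3},{"jaw":1,"linear":[-2.8,-2.4,0],"twist":3},{"jaw":1,"linear":[-2.9,-2.3,0],"twist":3},{"jaw":1,"linear":[-3.1,-2.1,0],"twist":3},{"jaw":1,"linear":[-3.2,-2,0],"twist":3},{"jaw":1,"linear":[-3.3,-1.8,0],"twist":3},{"jaw":1,"linear":[-3.3,-1.6,0],"twist":3},{"jaw":1,"linear":[-3.4,-1.4,0],"twist":3}]'
python3 -m pendant '[{"jaw":1,"linear":[-3.5,-1.3,0],"twist":3},{"jaw":1,"linear":[-3.6,-1.1,0],"twist":3},{"jaw":1,"linear":[-3.6,-0.9,0],"twist":3},{"jaw":1,"linear":[-3.7,-0.7,0],"twist":3},{"jaw":1,"linear":[-3.7,-0.5,0],"twist":3},{"jaw":1,"linear":[-3.7,-0.3,0],"twist":3},{"jaw":1,"linear":[-3.7,-0.1,0],"twist":3},{"jaw":1,"linear":[-3.7,0,0],"twist":3},{"jaw":1,"linear":[-3.7,0.2,0],"twist":3},{"jaw":1,"linear":[-3.7,0.4,0],"twist":3},{"jaw":1,"linear":[-3.7,0.6,0],"twist":3},{"jaw":1,"linear":[0,0,0],"twist":0}]'
python3 - <<'E'
from h import *
o=robot.get_obs();print(o["position"],head(o))
plan([((.5408,-.208,.30),3.4,3),((.5408,-.208,.2265),3.4,4)])
E
```

```text
time: 1.25
position: [0.3233, 0.2634, 0.3007]
tool_rot: [0.387, 0.922, 0.0, 0.0]
ft_force: [-0.1, 0.5, 0.0]
grip_width: 0.0874
grip_force: 0.0
time: 2.25
position: [0.4956, -0.1152, 0.3009]
tool_rot: [0.635, 0.773, -0.0, 0.003]
ft_force: [0.4, 0.6, 0.9]
grip_width: 0.087
grip_force: 0.0
[ 0.49563842 -0.11519986  0.30085442] 11.15933033782875
[-3.33, 0.88, 0.03] 2.6
[-3.28, 1.03, 0.03] 2.6
[-3.23, 1.17, 0.03] 2.6
-- [ 0.5408 -0.208   0.3   ] 3.36
[-0.0, 0.0, 1.84] -0.0
[-0.0, 0.0, 1.84] -0.0
[-0.0, 0.0, 1.83] -0.0
[-0.0, 0.0, 1.84] -0.0
-- [ 0.5408 -0.208   0.2265] 3.36
```

```bash
python3 -m pendant '[{"jaw":1,"linear":[-3.3,0.9,0],"twist":2.6},{"jaw":1,"linear":[-3.3,1,0],"twist":2.6},{"jaw":1,"linear":[-3.2,1.2,0],"twist":2.6},{"jaw":0.6,"linear":[0,0,0],"twist":0},{"jaw":0.6,"linear":[0,0,1],"twist":0}]'
python3 - <<'E'
from h import *
o=robot.get_obs();print(o["position"],head(o),o["q"])
plan([((.5408,-.208,.2265),3.4,4)])
E
```

```text
time: 2.67
position: [0.5393, -0.2024, 0.2916]
tool_rot: [0.684, 0.729, 0.001, 0.002]
ft_force: [-0.4, -0.8, -0.0]
grip_width: 0.0801
grip_force: 0.0
[ 0.53929018 -0.20242941  0.29159937] 3.6551361189644984 [-5.53130511e-01  4.02970306e-01  1.49833945e+00  2.71685498e-04
  1.23624793e+00 -6.17009705e-01]
[-0.14, 0.03, 1.63] 0.1
[-0.14, 0.03, 1.63] 0.1
[-0.14, 0.03, 1.62] 0.0
[-0.15, 0.03, 1.63] 0.1
-- [ 0.5408 -0.208   0.2265] 3.36
```

```bash
python3 -m pendant '[{"jaw":0.5,"linear":[-0.4,0.1,1.6],"twist":0},{"jaw":0.5,"linear":[0,0,1.6],"twist":0},{"jaw":0.5,"linear":[0,0,1.6],"twist":0},{"jaw":0.5,"linear":[0,0,1.6],"twist":0},{"jaw":0.5,"linear":[0,0,0],"twist":0},{"jaw":0.5,"linear":[0,0,0],"twist":0}]'
```

```text
time: 3.17
position: [0.5378, -0.2027, 0.2255]
tool_rot: [0.683, 0.73, -0.0, -0.002]
ft_force: [0.7, -0.2, 0.5]
grip_width: 0.0463
grip_force: 0.0
```

```bash
python3 -m pendant '[{"jaw":0.5,"linear":[-0.4,0.1,0],"twist":0},{"jaw":0.5,"linear":[0,0,0],"twist":0},{"jaw":0.5,"linear":[0,0,0],"twist":0}]'
```

```text
time: 3.42
position: [0.541, -0.2089, 0.2277]
tool_rot: [0.684, 0.73, 0.0, 0.001]
ft_force: [0.9, -0.7, -0.0]
grip_width: 0.0434
grip_force: 0.0
```

```bash
python3 -m pendant '[{"jaw":0,"linear":[0,0,0],"twist":0},{"jaw":0,"linear":[0,0,0],"twist":0},{"jaw":0,"linear":[0,0,0],"twist":0},{"jaw":0,"linear":[0,0,0],"twist":0},{"jaw":0,"linear":[0,0,0],"twist":0},{"jaw":0,"linear":[0,0,0],"twist":0},{"jaw":0,"linear":[0,0,0],"twist":0}]' 35
python3 - <<'E'
from h import *
c,_=shot("scene"); cv2.imwrite("pics/g1.png",cv2.resize(c["color"][40:260,190:420],None,fx=2.5,fy=2.5,interpolation=cv2.INTER_CUBIC))
o=robot.get_obs();print(o["position"],head(o))
E
```

```text
time: 4.0
position: [0.5407, -0.2084, 0.2265]
tool_rot: [0.684, 0.73, 0.0, 0.0]
ft_force: [0.2, 0.4, -0.7]
grip_width: 0.0115
grip_force: 35.0
[ 0.54068065 -0.20847336  0.22654818] 3.7183584604931568
```

View pics/g1.png

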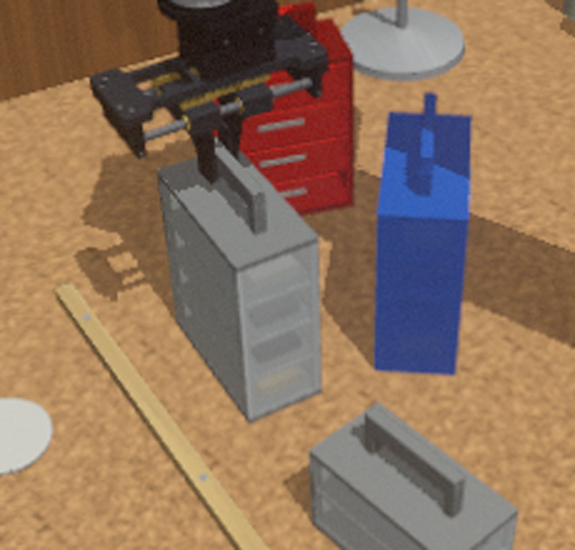

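The fingers hold the bar near its right end, at about (230,165) in the crop, with the tower undisturbed. Next I'll tip it so the right side rises.

```bash
cat >> h.py <<'E'
def tower():
    """fit the top plane of the tower from both cameras: tilt and edges -> corner estimate"""
    pts=[]
    for c,P,sat in clouds():
        z=P[...,2]; m=np.isfinite(z)&(sat<35)&(z>.17)&(z<.232)&(P[...,0]>.47)&(P[...,0]<.70)&(P[...,1]>-.32)&(P[...,1]<-.03)
        pts.append(P[m])
    p=np.concatenate(pts); q=p
    best=None; rng=np.random.default_rng(0)
    for _ in range(600):
        s=q[rng.choice(len(q),3,False)]; n=np.cross(s[1]-s[0],s[2]-s[0]); L=np.linalg.norm(n)
        if L<1e-5: continue
        n/=L; n*=np.sign(n[2])
        if n[2]<.8: continue
        k=np.abs((q-s[0])@n)<.003
        if best is None or k.sum()>best.sum(): best=k
    q=q[best]; c0=q.mean(0); n=np.linalg.svd(q-c0,full_matrices=False)[2][2]; n*=np.sign(n[2])
    # plane frame
    e1=np.array([1,0,0])-n*n[0]; e1/=np.linalg.norm(e1); e2=np.cross(n,e1)
    uv=np.c_[(q-c0)@e1,(q-c0)@e2]
    # largest cluster only
    g=np.floor((uv-uv.min(0))/.004).astype(int); im=np.zeros(g.max(0)+1,np.uint8); im[g[:,0],g[:,1]]=1
    im=cv2.morphologyEx(im,cv2.MORPH_CLOSE,np.ones((5,5),np.uint8)); im=cv2.morphologyEx(im,cv2.MORPH_OPEN,np.ones((3,3),np.uint8))
    k,l,st,_=cv2.connectedComponentsWithStats(im); i=1+st[1:,4].argmax(); uv=uv[l[g[:,0],g[:,1]]==i]
    (cc,s,a)=cv2.minAreaRect((uv*1000).astype(np.float32))
    if s[0]>s[1]: a-=90; s=s[::-1]
    while a>60: a-=180
    while a<-60: a+=180
    a=np.radians(a); ex=np.cos(a)*e1+np.sin(a)*e2; ey=np.cross(n,ex)
    ct=c0+(e1*cc[0]+e2*cc[1])/1000; O=ct-.195*n
    cl=O+.04*ex+.08*ey; cr=O+.04*ex-.08*ey
    b=np.radians(5.7); nb=np.array([np.cos(b),np.sin(b),0])
    face=np.array([.643,-.0433,0])@nb-.01
    y=np.degrees(np.arctan2(ex[1],ex[0]))
    print("size",np.round(s,1),"tilt y,x",np.round([ey[2],ex[2]],3),"yaw",y.round(1),"O",O.round(4))
    print("CL",cl.round(4),"gap",round(face-cl@nb,4),"CR",cr.round(4),"gap",round(face-cr@nb,4))
E
python3 -c "
from h import *
tower()"
python3 -m pendant '[{"jaw":0,"linear":[0.4,0,-0.2],"twist":0},{"jaw":0,"linear":[0.4,0,-0.2],"twist":0},{"jaw":0,"linear":[0.4,0,-0.2],"twist":0},{"jaw":0,"linear":[0.4,0,-0.2],"twist":0},{"jaw":0,"linear":[0.4,0,-0.1],"twist":0},{"jaw":0,"linear":[0.4,0,-0.1],"twist":0},{"jaw":0,"linear":[0,0,0],"twist":0},{"jaw":0,"linear":[0,0,0],"twist":0}]'
python3 -c "
from h import *
tower()"
```

```text
size [ 82.  164.2] tilt y,x [0.001 0.011] yaw 3.7 O [ 0.5408 -0.1781 -0.0009]
CL [ 5.755e-01 -9.570e-02 -5.000e-04] gap 0.0623 CR [ 5.858e-01 -2.553e-01 -5.000e-04] gap 0.068
time: 4.82
position: [0.5387, -0.1842, 0.2365]
tool_rot: [0.683, 0.73, -0.0, 0.0]
ft_force: [0.2, -0.5, -6.6]
grip_width: 0.0119
grip_force: 35.0
size [ 82.4 164.8] tilt y,x [-0.009  0.008] yaw 3.7 O [ 0.5382 -0.1574  0.0089]
CL [ 0.573  -0.075   0.0084] gap 0.0628 CR [ 0.5833 -0.2347  0.0099] gap 0.0685
```

The tight pads carried the tower level instead of letting it tip. I'll put it back, re-grip further out with a light grip, and try again.

```bash
python3 -m pendant '[{"jaw":0,"linear":[-0.4,0,0],"twist":0},{"jaw":0,"linear":[-0.4,0,0],"twist":0},{"jaw":0,"linear":[-0.4,0,0.1],"twist":0},{"jaw":0,"linear":[-0.4,0,0.2],"twist":0},{"jaw":0,"linear":[-0.4,0,0.3],"twist":0},{"jaw":0,"linear":[-0.4,0,0.3],"twist":0},{"jaw":0,"linear":[0,0,0.1],"twist":0},{"jaw":0.2,"linear":[0,0,0],"twist":0},{"jaw":0.2,"linear":[-0.2,0,0],"twist":0},{"jaw":0.2,"linear":[-0.2,0,0],"twist":0},{"jaw":0.2,"linear":[-0.2,0,0],"twist":0},{"jaw":0.2,"linear":[0,0,0],"twist":0}]'
python3 -c "
from h import *
tower()"
```

```text
time: 5.92
position: [0.5412, -0.2148, 0.2271]
tool_rot: [0.684, 0.73, 0.0, 0.001]
ft_force: [-0.9, 0.1, 0.3]
grip_width: 0.0171
grip_force: 0.0
size [ 81.9 165.5] tilt y,x [0.003 0.009] yaw 3.4 O [ 0.5408 -0.1813 -0.0009]
CL [ 5.759e-01 -9.900e-02 -3.000e-04] gap 0.0623 CR [ 0.5855 -0.2587 -0.0007] gap 0.0686
```

```bash
python3 -m pendant '[{"jaw":0,"linear":[0,0,0],"twist":0},{"jaw":0,"linear":[0,0,0],"twist":0},{"jaw":0,"linear":[0,0,0],"twist":0},{"jaw":0,"linear":[0.4,0,-0.2],"twist":0},{"jaw":0,"linear":[0.4,0,-0.2],"twist":0},{"jaw":0,"linear":[0.4,0,-0.2],"twist":0},{"jaw":0,"linear":[0,0,0],"twist":0},{"jaw":0,"linear":[0,0,0],"twist":0}]' 10
python3 -c "
from h import *
tower()"
```

```text
time: 6.68
position: [0.5398, -0.2019, 0.2324]
tool_rot: [0.683, 0.73, -0.0, -0.0]
ft_force: [0.3, -0.0, -3.2]
grip_width: 0.0121
grip_force: 10.0
size [ 82.4 164.1] tilt y,x [-0.052  0.01 ] yaw 3.7 O [ 0.5403 -0.1805  0.0032]
CL [ 5.752e-01 -9.820e-02 -5.000e-04] gap 0.0629 CR [ 0.5853 -0.2576  0.0078] gap 0.0687
```

```bash
python3 -m pendant '[{"jaw":0,"linear":[0.4,0,-0.2],"twist":0},{"jaw":0,"linear":[0.4,0,-0.1],"twist":0},{"jaw":0,"linear":[0.4,0,-0.1],"twist":0},{"jaw":0,"linear":[0,0,0],"twist":0},{"jaw":0,"linear":[0,0,0],"twist":0}]' 10
python3 -m pendant '[{"jaw":0,"linear":[0,0,0],"twist":0},{"jaw":0,"linear":[0,0,0],"twist":0}]' 30
cat >> h.py <<'E'
def swing(P,ang,n,dz=0):
    """rows to rotate TCP about vertical axis through P by ang deg"""
    o=robot.get_obs(); p=np.array(o["position"]); h=head(o); T=[]
    for k in range(1,n+1):
        r=R.from_euler("z",ang*k/n,degrees=True).apply(p-np.r_[P,p[2]]); T.append((np.r_[P,p[2]+dz*k/n]+r,h+ang*k/n,1))
    plan(T)
E
python3 -c "
from h import *
tower(); swing([.5755,-.0975],22,11)"
```

```text
time: 7.2
position: [0.5394, -0.1905, 0.2371]
tool_rot: [0.683, 0.73, -0.0, 0.001]
ft_force: [0.2, -2.0, -1.2]
grip_width: 0.0119
grip_force: 10.0
time: 7.37
position: [0.5394, -0.1908, 0.2369]
tool_rot: [0.684, 0.73, 0.0, 0.0]
ft_force: [-0.6, -2.1, -0.3]
grip_width: 0.0118
grip_force: 30.0
size [ 82.8 163.8] tilt y,x [-0.102  0.007] yaw 3.2 O [ 0.5401 -0.1813  0.007 ]
CL [ 0.5757 -0.0996 -0.0009] gap 0.0626 CR [ 0.5845 -0.2585  0.0154] gap 0.0696
[-0.14, 0.32, -0.0] -2.0
-- [ 0.5427 -0.1921  0.2369] 5.73
[-0.14, 0.32, -0.0] -2.0
-- [ 0.546  -0.1932  0.2369] 7.73
[-0.14, 0.32, -0.0] -2.0
-- [ 0.5494 -0.1941  0.2369] 9.73
[-0.15, 0.32, -0.0] -2.0
-- [ 0.5528 -0.1951  0.2369] 11.73
[-0.14, 0.32, -0.0] -2.0
-- [ 0.5562 -0.1958  0.2369] 13.73
[-0.14, 0.32, -0.0] -2.0
-- [ 0.5596 -0.1964  0.2369] 15.73
[-0.14, 0.32, -0.0] -2.0
-- [ 0.5631 -0.1969  0.2369] 17.73
[-0.14, 0.32, -0.0] -2.0
-- [ 0.5666 -0.1972  0.2369] 19.73
[-0.14, 0.32, -0.0] -2.0
-- [ 0.5701 -0.1974  0.2369] 21.73
[-0.14, 0.32, -0.0] -2.0
-- [ 0.5736 -0.1976  0.2369] 23.73
[-0.14, 0.32, -0.0] -2.0
-- [ 0.5771 -0.1976  0.2369] 25.73
```

```bash
python3 -m pendant '[{"jaw":0,"linear":[0,0,-0.1],"twist":0},{"jaw":0,"linear":[-0.14,0.32,0],"twist":-2},{"jaw":0,"linear":[-0.14,0.32,0],"twist":-2},{"jaw":0,"linear":[-0.14,0.32,0],"twist":-2},{"jaw":0,"linear":[-0.14,0.32,0],"twist":-2},{"jaw":0,"linear":[-0.14,0.32,0],"twist":-2},{"jaw":0,"linear":[0,0,0],"twist":0}]'
python3 -c "
from h import *
tower();print(head())"
```

```text
time: 8.05
position: [0.5554, -0.1941, 0.2362]
tool_rot: [0.617, 0.787, 0.0, -0.002]
ft_force: [-0.7, 1.1, -4.8]
grip_width: 0.0121
grip_force: 30.0
size [ 83.  164.3] tilt y,x [-0.093  0.003] yaw 13.9 O [ 0.5528 -0.1834  0.0063]
CL [ 0.5725 -0.0965 -0.001 ] gap 0.0655 CR [ 0.6108 -0.2511  0.0139] gap 0.0427
13.689006720557103
```

```bash
python3 -m pendant '[{"jaw":0,"linear":[-0.14,0.36,0],"twist":-2.1},{"jaw":0,"linear":[-0.14,0.36,0],"twist":-2.1},{"jaw":0,"linear":[-0.14,0.36,0],"twist":-2.1},{"jaw":0,"linear":[-0.14,0.36,0],"twist":-2.1},{"jaw":0,"linear":[-0.14,0.36,0],"twist":-2.1},{"jaw":0,"linear":[-0.14,0.36,0],"twist":-2.1},{"jaw":0,"linear":[0,0,0],"twist":0},{"jaw":0,"linear":[0,0,0],"twist":0}]'
python3 -c "
from h import *
tower();print(head())"
```

```text
time: 8.82
position: [0.5785, -0.1958, 0.2369]
tool_rot: [0.528, 0.849, -0.0, -0.001]
ft_force: [-0.4, 0.6, -6.1]
grip_width: 0.0116
grip_force: 30.0
size [ 83.5 165.2] tilt y,x [-0.105 -0.009] yaw 28.7 O [ 0.5761 -0.1874  0.0069]
CL [ 0.5729 -0.0984 -0.0018] gap 0.0652 CR [ 0.6494 -0.2379  0.015 ] gap 0.003
26.28076393411818
```

```bash
python3 -m pendant '[{"jaw":0,"linear":[0,0,0.1],"twist":0},{"jaw":0,"linear":[0,0,0],"twist":0},{"jaw":0,"linear":[-0.4,0,0.1],"twist":0},{"jaw":0,"linear":[-0.4,0,0.1],"twist":0},{"jaw":0,"linear":[-0.4,0,0.2],"twist":0},{"jaw":0,"linear":[-0.4,0,0.2],"twist":0},{"jaw":0,"linear":[-0.4,0,0.2],"twist":0},{"jaw":0,"linear":[-0.4,0,0.2],"twist":0},{"jaw":0,"linear":[0,0,0.1],"twist":0},{"jaw":0,"linear":[0,0,0],"twist":0},{"jaw":0,"linear":[0,0,0],"twist":0}]' 8
python3 -c "
from h import *
tower();tower();print(head())"
```

```text
time: 9.83
position: [0.5901, -0.2183, 0.2268]
tool_rot: [0.527, 0.85, -0.0, 0.001]
ft_force: [-1.2, -0.1, 4.7]
grip_width: 0.0119
grip_force: 8.0
size [ 84.  166.2] tilt y,x [-0.004 -0.003] yaw 26.9 O [ 0.5762 -0.1897 -0.0011]
CL [ 0.5757 -0.1002 -0.0015] gap 0.0627 CR [ 0.648  -0.243  -0.0009] gap 0.0048
size [ 83.5 163.3] tilt y,x [-0.007 -0.004] yaw 27.7 O [ 0.5767 -0.1898 -0.001 ]
CL [ 0.5749 -0.1004 -0.0017] gap 0.0634 CR [ 6.493e-01 -2.420e-01 -6.000e-04] gap 0.0035
26.35098388242073
```

The tower is set flat with only the right side advanced. Next I'll slide the open jaws to the left end of the bar.

```bash
python3 -m pendant '[{"jaw":0.35,"linear":[0,0,0],"twist":0},{"jaw":0.35,"linear":[0,0,0],"twist":0},{"jaw":0.35,"linear":[0,0,0],"twist":0},{"jaw":0.35,"linear":[1,0,0],"twist":0},{"jaw":0.35,"linear":[1.5,0,0],"twist":0},{"jaw":0.35,"linear":[1.5,0,0],"twist":0},{"jaw":0.35,"linear":[1.5,0,0],"twist":0},{"jaw":0.35,"linear":[1,0,0],"twist":0},{"jaw":0.35,"linear":[0,0,0],"twist":0},{"jaw":0.35,"linear":[0,0,0],"twist":0}]'
python3 - <<'E'
from h import *
import h
tower()
a,P=shot("top")
z=P[...,2]; m=np.isfinite(z)&(z>.232)&(z<.245)&(P[...,0]>.5)&(P[...,0]<.66)&(P[...,1]>-.27)&(P[...,1]<-.12)
bg=a["color"].astype(int); m&=(bg.mean(2)>60)
q=P[m]; print(m.sum(),rect(q)); print(robot.get_obs()["position"],head())
cv2.imwrite("pics/t2.png",cv2.resize(a["color"][110:230,300:460],None,fx=4,fy=4))
E
```

```text
time: 10.87
position: [0.5609, -0.159, 0.2257]
tool_rot: [0.527, 0.85, -0.0, 0.0]
ft_force: [0.6, 0.2, 0.4]
grip_width: 0.0304
grip_force: 0.0
size [ 83.  165.6] tilt y,x [0.001 0.002] yaw 27.5 O [ 0.5767 -0.1874 -0.0011]
CL [ 0.5753 -0.098  -0.0009] gap 0.0628 CR [ 0.6491 -0.2399 -0.0011] gap 0.0034
0 ((0.0, 0.0), (0.0, 0.0), 0.0)
[ 0.56150229 -0.1602368   0.22563719] 26.314788252891507
```

View pics/t2.png

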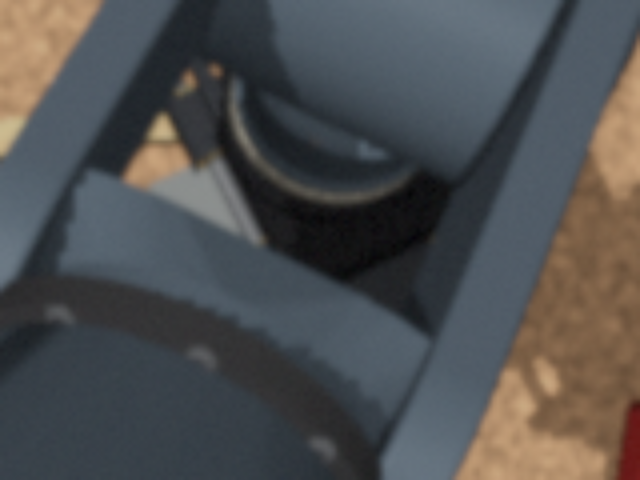

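The arm hides most of the tower in the top view, so I'm relying on the scene camera's fit. Its numbers put the pads at about +31 mm along the bar. Next I'll grip lightly and tip the other way.

```bash
python3 -m pendant '[{"jaw":0,"linear":[-0.1,0,0],"twist":0},{"jaw":0,"linear":[0,0,0],"twist":0},{"jaw":0,"linear":[0,0,0],"twist":0},{"jaw":0,"linear":[0,0,0],"twist":0},{"jaw":0,"linear":[-0.4,0,-0.2],"twist":0},{"jaw":0,"linear":[-0.4,0,-0.2],"twist":0},{"jaw":0,"linear":[-0.4,0,-0.2],"twist":0},{"jaw":0,"linear":[0,0,0],"twist":0},{"jaw":0,"linear":[0,0,0],"twist":0}]' 10
python3 -c "
from h import *
tower()"
```

```text
time: 11.77
position: [0.5666, -0.1715, 0.2312]
tool_rot: [0.528, 0.85, -0.0, -0.0]
ft_force: [-0.3, 0.2, -5.4]
grip_width: 0.012
grip_force: 10.0
size [ 82.8 164.9] tilt y,x [ 0.05 -0.  ] yaw 27.1 O [ 0.5761 -0.189   0.0032]
CL [ 0.5753 -0.0997  0.0072] gap 0.0629 CR [ 0.6481 -0.2419 -0.0009] gap 0.0047
```

```bash
python3 -m pendant '[{"jaw":0,"linear":[-0.4,0,-0.2],"twist":0},{"jaw":0,"linear":[-0.4,0,-0.1],"twist":0},{"jaw":0,"linear":[-0.4,0,-0.1],"twist":0},{"jaw":0,"linear":[0,0,0],"twist":0},{"jaw":0,"linear":[0,0,0],"twist":0}]' 10
python3 -m pendant '[{"jaw":0,"linear":[0,0,-0.1],"twist":0},{"jaw":0,"linear":[0,0,0],"twist":0}]' 30
python3 -c "
from h import *
tower(); swing([.648,-.2415],-20,10)"
```

```text
time: 12.28
position: [0.5722, -0.1822, 0.2363]
tool_rot: [0.528, 0.85, 0.0, 0.0]
ft_force: [-1.8, 1.6, 1.5]
grip_width: 0.012
grip_force: 10.0
time: 12.45
position: [0.572, -0.182, 0.2364]
tool_rot: [0.527, 0.85, -0.0, 0.0]
ft_force: [-0.3, 1.0, -3.2]
grip_width: 0.0114
grip_force: 30.0
size [ 83.1 164.3] tilt y,x [ 0.103 -0.006] yaw 27.2 O [ 0.5746 -0.1894  0.0077]
CL [ 0.5738 -0.1003  0.0157] gap 0.0645 CR [ 0.6465 -0.2419 -0.0008] gap 0.0062
[0.14, 0.31, -0.0] 2.0
-- [ 0.5741 -0.1792  0.2364] 24.34
[0.14, 0.3, -0.0] 2.0
-- [ 0.5763 -0.1767  0.2364] 22.34
[0.14, 0.31, -0.0] 2.0
-- [ 0.5786 -0.1742  0.2364] 20.34
[0.14, 0.31, -0.0] 2.0
-- [ 0.581  -0.1719  0.2364] 18.34
[0.14, 0.3, -0.0] 2.0
-- [ 0.5834 -0.1696  0.2364] 16.34
[0.14, 0.31, -0.0] 2.0
-- [ 0.586  -0.1674  0.2364] 14.34
[0.14, 0.31, -0.0] 2.0
-- [ 0.5887 -0.1652  0.2364] 12.34
[0.14, 0.3, -0.0] 2.0
-- [ 0.5913 -0.1632  0.2364] 10.34
[0.14, 0.31, -0.0] 2.0
-- [ 0.5941 -0.1613  0.2364] 8.34
[0.14, 0.31, -0.0] 2.0
-- [ 0.597  -0.1595  0.2364] 6.34
```

```bash
python3 -m pendant '[{"jaw":0,"linear":[0.14,0.3,0],"twist":2},{"jaw":0,"linear":[0.14,0.3,0],"twist":2},{"jaw":0,"linear":[0.14,0.3,0],"twist":2},{"jaw":0,"linear":[0.14,0.3,0],"twist":2},{"jaw":0,"linear":[0.14,0.3,0],"twist":2},{"jaw":0,"linear":[0.14,0.3,0],"twist":2},{"jaw":0,"linear":[0,0,0],"twist":0},{"jaw":0,"linear":[0,0,0],"twist":0}]'
python3 -c "
from h import *
tower();print(head())"
```

```text
time: 13.22
position: [0.5857, -0.1677, 0.2361]
tool_rot: [0.613, 0.79, -0.0, 0.0]
ft_force: [0.3, -0.9, -4.8]
grip_width: 0.0117
grip_force: 30.0
size [ 81.7 162.2] tilt y,x [ 0.097 -0.003] yaw 15.3 O [ 0.5876 -0.1745  0.0076]
CL [ 0.6052 -0.0872  0.0152] gap 0.0319 CR [ 6.471e-01 -2.408e-01 -3.000e-04] gap 0.0055
14.38361333336379
```

```bash
python3 -m pendant '[{"jaw":0,"linear":[0.13,0.28,0],"twist":1.8},{"jaw":0,"linear":[0.13,0.28,0],"twist":1.8},{"jaw":0,"linear":[0.13,0.28,0],"twist":1.8},{"jaw":0,"linear":[0.13,0.27,0],"twist":1.8},{"jaw":0,"linear":[0.13,0.27,0],"twist":1.8},{"jaw":0,"linear":[0,0,0],"twist":0},{"jaw":0,"linear":[0,0,0],"twist":0}]'
python3 -c "
from h import *
tower();tower();print(head())"
```

```text
time: 13.9
position: [0.5977, -0.1586, 0.2364]
tool_rot: [0.673, 0.74, -0.0, -0.0]
ft_force: [-0.1, -0.6, -4.0]
grip_width: 0.0118
grip_force: 30.0
size [ 81.9 163.4] tilt y,x [ 0.098 -0.005] yaw 5.8 O [ 0.5975 -0.1666  0.0077]
CL [ 0.6292 -0.0833  0.0153] gap 0.0077 CR [ 6.453e-01 -2.417e-01 -4.000e-04] gap 0.0074
size [ 81.6 164.1] tilt y,x [ 0.098 -0.003] yaw 5.9 O [ 0.5983 -0.1668  0.0077]
CL [ 0.6299 -0.0834  0.0154] gap 0.007 CR [ 6.463e-01 -2.418e-01 -2.000e-04] gap 0.0065
5.357822605764118
```

Square, with gaps of about 7 mm. I'll set it down, release and retreat upwards.

```bash
python3 -m pendant '[{"jaw":0,"linear":[0,0,0.1],"twist":0},{"jaw":0,"linear":[0,0,0],"twist":0},{"jaw":0,"linear":[0.4,0,0.1],"twist":0},{"jaw":0,"linear":[0.4,0,0.1],"twist":0},{"jaw":0,"linear":[0.4,0,0.2],"twist":0},{"jaw":0,"linear":[0.4,0,0.2],"twist":0},{"jaw":0,"linear":[0.4,0,0.2],"twist":0},{"jaw":0,"linear":[0.4,0,0.2],"twist":0},{"jaw":0,"linear":[0,0,0],"twist":0},{"jaw":0,"linear":[0,0,0],"twist":0}]' 8
python3 -c "
from h import *
tower()"
python3 -m pendant '[{"jaw":0.4,"linear":[0,0,0],"twist":0},{"jaw":0.4,"linear":[0,0,0],"twist":0},{"jaw":0.4,"linear":[0,0,0],"twist":0},{"jaw":0.4,"linear":[0,0,0],"twist":0},{"jaw":0.4,"linear":[0,0,-1],"twist":0},{"jaw":0.4,"linear":[0,0,-2],"twist":0},{"jaw":0.4,"linear":[0,0,-3],"twist":0},{"jaw":0.4,"linear":[0,0,-3],"twist":0},{"jaw":0.4,"linear":[0,-3,-1],"twist":0},{"jaw":0.4,"linear":[0,-4,0],"twist":0},{"jaw":0.4,"linear":[0,-4,0],"twist":0},{"jaw":0.4,"linear":[0,0,0],"twist":0}]'
python3 -c "
from h import *
tower();tower()
c,_=shot('scene');cv2.imwrite('pics/end.png',c['color'])"
```

```text
time: 14.93
position: [0.5956, -0.1339, 0.2258]
tool_rot: [0.673, 0.739, 0.0, -0.0]
ft_force: [-0.5, 2.6, 0.7]
grip_width: 0.0118
grip_force: 8.0
size [ 82.2 164.1] tilt y,x [-0.006 -0.003] yaw 5.1 O [ 0.5984 -0.1659 -0.0006]
CL [ 0.6311 -0.0827 -0.0012] gap 0.0057 CR [ 6.453e-01 -2.420e-01 -2.000e-04] gap 0.0074
time: 16.03
position: [0.478, -0.1429, 0.325]
tool_rot: [0.674, 0.739, -0.002, -0.004]
ft_force: [-0.2, 0.8, -0.3]
grip_width: 0.0353
grip_force: 0.0
size [ 82.2 164.9] tilt y,x [-0.004 -0.   ] yaw 5.4 O [ 0.5988 -0.1662 -0.0011]
CL [ 0.631  -0.0827 -0.0015] gap 0.0059 CR [ 0.6462 -0.242  -0.0008] gap 0.0066
size [ 81.6 164.5] tilt y,x [-0.006 -0.001] yaw 5.4 O [ 0.5984 -0.1654 -0.0011]
CL [ 0.6307 -0.082  -0.0016] gap 0.0061 CR [ 6.458e-01 -2.413e-01 -6.000e-04] gap 0.0069
```

View pics/end.png

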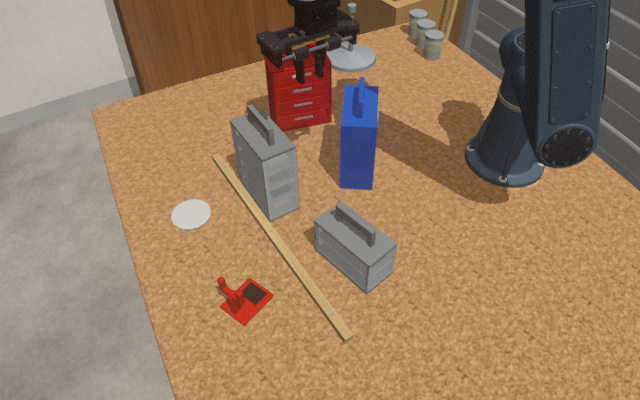

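The tower stands flat along the strip at about (267,165), free of the gripper. The low unit at (355,247) has not moved.

```bash
python3 -c "
from rig import robot
print(robot.hand_in())"
```

```text
the job is handed in; nothing more can be done
None
```

I walked the tower to the strip in two steps and handed the job in: it stands flat and let go, square to the strip to within about 1°, with both back corners measured 6–7 mm from it and the low unit unmoved; an earlier tip attempt carried the tower level about 9 mm off the bench (under the 15 mm limit) before I put it back and re-gripped, and the hand-in gave no verdict.

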